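Latch the sample shuttle under the inspection lens and start the check

TASK

Bring the bush in the sprung shuttle under the inspection lens: with the fingertips push the shuttle's upright plate until the slide has gone past its stop pin, then let go so that it springs back and comes to rest against the pin at its middle position. Then press the flat start button (not the mushroom-headed stop button) fully down and let it come up again. Only push, never grip the plate by its back or sides; the bush stays seated in its nest and everything else stays where it is.

Things in the scene. Friction and masses are not known exactly. Their poses are not given: they have to be found in the camera images.
- shuttle_base: fixed grey base plate of the sample shuttle, 130 mm (its x) by 380 mm (its y, from -160 to +220 mm), 14 mm thick; origin on the table under the slide's centre line. Its +y is the direction in which the slide is pushed (roughly from the robot's right to its left); its x points away from the robot
- lens (a point): centre of the underside of the lens's ring light (68 mm across, over x = 0, y = 80 mm of the base, 132 mm above the table); black lens above it up to 310 mm, held by a grey column 294 mm high at x 12 to 58, y 175 to 215 mm of the base
- slide (a joint): travel of the aluminium slide along the base's +y (m): 0 = home, its start, where a spring returns it (3 N at home, 10 N at the end, with drag and pin about 5 N more); 0.055 = solid end stop. Past 0.031 the stop pin springs out behind a tooth on the slide's -x edge; let go then, it returns to 0.030 and is held against the pin. Let go sooner, it returns to 0
- stop_pin (a joint): steel pin of 8 mm that moves by itself along the base's x, in an aluminium housing 48 mm high on the -x side at y = -16 mm, with a black knob outside: 0 = fully out (before the tooth reaches it, and again once the slide is latched), about 0.008 = pushed back by the tooth. It need not be touched
- push_face (a point): middle of the face to push: the -y face of the slide's upright aluminium plate, 60 mm wide (along x), 14 mm thick, from 24 to 80 mm above the table; the point is 60 mm above the table, at home at y = -108 mm of the base, and moves with the slide. Free room before it (towards -y). slide_c2, c3, c4 are the plate's back and side edges
- nest (a point): centre of the floor of the round nest on the slide, 36 mm above the table; a rim 8 mm high and 35 mm wide inside; 158 mm from the push face along +y
- bush: the steel bush to be inspected, 32 mm across, 14 mm bore, 20 mm high, about 70 g, loose, standing in the nest; origin at the centre of its underside, z along its axis
- start_box: fixed grey box 56 x 56 x 40 mm that carries the start button on its top; origin at the centre of its underside
- start_button (a joint): start button: 0 = up, 0.006 = fully down (m); a spring returns it; 5 N hold it fully down; it counts as pressed beyond 0.004
- start_button_top (a point): centre of the top of the start button: flat grey cap 26 mm across in a black collar 42 mm across; 62 mm above the table when up; it is pressed straight down
- stop_box: fixed grey box 56 x 56 x 40 mm that carries the stop button; origin at the centre of its underside; the two boxes may stand either way round
- stop_button (a joint): stop button: 0 = up, 0.006 = fully down (m); must not be pressed
- stop_button_top (a point): centre of the top of the stop button: wide grey mushroom head 42 mm across, about 73 mm above the table
- spare_bush: a second steel bush like the first (32 mm across, 20 mm high), standing on the left end of the shuttle's base plate; leave it
- tray: white plastic two-compartment tray, 80 x 110 x 22 mm; origin at the centre of its underside; leave it
- mouse: black computer mouse, about 100 x 58 x 30 mm; origin at the centre of its underside; leave it
- brush: small cleaning brush lying flat on the table; leave it
- screwdriver: black-handled screwdriver lying on the table beyond the shuttle; leave it
- cup: white plastic cup, 72 mm across, 85 mm high; origin at the centre of its underside; leave it
- gauge_ring: steel ring gauge, 34 mm across, 14 mm high, on the table between the shuttle and the button boxes; leave it
Mind the look-alikes: they are no part of the job. Leave any turquoise look-alike of the start_box alone. What is shaped like the bush but green is not meant.

How it is judged:
By the outcome, as a careful person would: the job done as asked, in the order asked, and still so for the second after the job is handed in, with the robot touching nothing.
It also fails if it takes over 48 s, if anything falls off the work surface, if the arm or the gripper's body presses on something with over 40 N, if the wrist force passes 120 N, or if a joint passes its speed limit or range.

ROBOT

A 6-joint arm with a two-finger parallel gripper is mounted at the origin on the work surface. World frame = base frame: x ahead of the robot, y to its left, z up, the work surface at z = 0. Lengths are in m, angles in rad, forces in N, time in s.
With the tool pointing down it reaches from about 0.275 to 0.775 m from the base axis. Payload 14.6 kg.
Tool frame: the origin (TCP) lies at the very end of the fingers, on their centre line; the grasp point (between the pads) lies 19 mm behind it; z points along the fingers, y is the direction in which the jaws open and shut (so a half turn about z gives the same grasp; the last joint's range is limited). The gripper opens to 85 mm and grips with 20 to 120 N. Pads are 22 mm wide; open, the fingers measure 114 mm over their backs; the gripper's body (76 mm by 85 mm) begins 54 mm behind the grasp point. The pads swing forward as they close: fully open they stand 13 mm farther back than shut.
Start: joints at [-1.337, 0.263, -0.048, 1.259, 0, 1.415], TCP at [0.199, -0.486, 0.231] pointing down, gripper open.
Joint ranges: [-2.65, 2.65], [-0.89, 1.7], [-1.18, 1.37], [-2.13, 2.11], [-1.35, 1.29], [-3.14, 3.14]. Speed limits (rad/s): [1.89, 1.89, 2.57, 2.79, 3.14, 3.14].

INTERFACE

Orientations are given as a rotation vector (axis times angle).
In Python, from station import monitor, eyes, robot gives the robot as it stands.
- The arm moves only by the tool play_rows, never from a script. Its argument "steps" is one flat list of numbers, 6 for each row, row after row: the shift along the tool's x, y, z in mm, then the turn, a rotation vector about the tool's x, y, z in degrees. A call has 1 to 8 rows; each row shifts and turns the commanded pose from where the row before left it, along the tool's axes as they then stand; what a row does not reach is not made up. A row lasts 1/8 s, in which the tool goes at most 62.5 mm and 10.7 degrees, less where a joint would pass 70% of its speed; a pose out of reach is approached as far as the arm can. A call is refused whole if a number of a shift passes 62.5 or a number of a turn 10.7, either way. A call with a gripper value outside its range is refused whole. "grip" is the finger opening in mm, from 0 to 85.4, set as the call begins (left out, the last holds). The fingers move at their own pace and stop on an object; "squeeze" is the grip in N (left out, the last holds). Time passes only in rows, so rows that do not move let the fingers close. It gives the time, the measured TCP pose, the force and the opening at its end, in the units of the state.
- monitor.get_state(): the state, without advancing time (a new reading comes with each control period).
- eyes.capture(name): name is "side" or "top"; returns a dict with "color" (420x560x3 uint8, red, green, blue), "range_z" (420x560 float32, m along the optical axis (not along the pixel's ray), 0 where there is no reading), "K" (3x3 intrinsics, pixels), "k1" (the pictures are not rectified: a ray, as slopes to the right and down, at radius r is drawn at 1 + k1 r^2 times it, then the intrinsics apply), "extrinsics" (4x4, takes a point from world to camera coordinates). Camera axes: x right, y down, z forward; pixel columns grow to the right and rows downward; lengths in m; the calibration is good to about 2 mm. A picture is of the moment at which its call begins.
- robot.hand_in(): hands the job in, once; it reports no verdict.
The state is a dict: "t": time; "joints": joint angles; "qd": joint speeds; "tau": joint torques, N m; "ee_pos": TCP position; "ee_rot": TCP orientation; "contact_force": force on the tool from outside, world axes, zero at the start; "moment": the same for the moment, N m; "opening": opening from 0.0 (shut) to 1.0 (fully open).
Only numpy, scipy, OpenCV 4.12 (cv2) and the standard library are available. Lean on these libraries where they do the work, as an engineer would, in place of code of your own. Each camera call takes 0.05 s, during which the arm holds its last target.

## Working session

There is one attempt and no reset: what is moved stays moved. The work goes in short steps, Python scripts to look and compute and a tool call to move; the robot and the scene stay as the last step left them, time stands still between calls to the robot, and variables do not carry over. Pictures are saved under pics/ and viewed, and the job is handed in when it is done.

Besides the shell and the picture viewer there is one more tool, called after "Call:" by a JSON object that holds its "method" and its "body". play_rows: Moves the arm, as the interface text tells. Its arguments: {"type":"object","properties":{"steps":{"type":"array","items":{"type":"number"}},"grip":{"type":"number"},"squeeze":{"type":"number"}},"required":["steps"]}

```bash
ls; mkdir -p pics; cat > h.py <<'E'
import numpy as np,cv2
from station import monitor,eyes,robot
def cap(n,fn=None):
    c=eyes.capture(n)
    np.savez('%s.npz'%n,**{k:c[k] for k in c})
    if fn: cv2.imwrite('pics/'+fn,c['color'][:,:,::-1])
    return c
def load(n): return dict(np.load('%s.npz'%n))
def ray(c,u,v):
    K=c['K'];k=float(c['k1'])
    p=cv2.undistortPoints(np.array([[[u,v]]],float),K,np.array([k,0,0,0,0.]))[0,0]
    E=c['extrinsics'];R=E[:3,:3];t=E[:3,3]
    return -R.T@t, R.T@np.array([p[0],p[1],1.])
def onz(c,u,v,z):
    o,d=ray(c,u,v); return o+d*(z-o[2])/d[2]
def dep(c,u,v):
    o,d=ray(c,u,v); return o+d*float(c['range_z'][int(round(v)),int(round(u))])
def proj(c,P):
    E=c['extrinsics'];K=c['K'];q=E[:3,:3]@np.array(P)+E[:3,3];a=q[:2]/q[2];a=a*(1+float(c['k1'])*(a@a));return K[0,0]*a[0]+K[0,2],K[1,1]*a[1]+K[1,2]
E
python3 - <<'E'
from h import *
print(monitor.get_state())
for n in('side','top'):
    c=cap(n,n+'0.png');print(n,c['K'],c['k1'],c['extrinsics'])
E
```

```text
pics
{'t': 0.0, 'joints': array([-1.33729199e+00,  2.63458115e-01, -4.89534312e-02,  1.25936971e+00,
       -7.93413331e-06,  1.41551815e+00]), 'qd': array([-4.15312168e-04, -3.63806197e-04,  8.03659511e-04, -9.61556156e-05,
        1.39176788e-03, -9.64988150e-04]), 'tau': array([ 1.97040514e-03, -6.37613225e+01,  3.84566367e+01,  1.39317036e-02,
       -5.24140910e-05, -2.20737195e-05]), 'ee_pos': array([ 0.19894676, -0.48554733,  0.23085263]), 'ee_rot': array([-3.08145681e+00, -6.06669186e-01,  7.29276632e-05]), 'contact_force': array([-0.66276546, -0.21075358, -0.13281066]), 'moment': array([0.02415015, 0.0182194 , 0.06050653]), 'opening': 1.0010922938006692}
side [[423.46350744   0.         276.89937961]
 [  0.         423.46350744 208.51252736]
 [  0.           0.           1.        ]] 0.01178657180349138 [[-0.99564669 -0.09305164  0.00539058  0.53752969]
 [-0.05683519  0.5602608  -0.82636408  0.14611295]
 [ 0.0738744  -0.82307304 -0.56311042  1.03253579]
 [ 0.          0.          0.          1.        ]]
top [[420.23842741   0.         278.45778621]
 [  0.         420.23842741 217.03521207]
 [  0.           0.           1.        ]] -0.05725335028610983 [[ 0.01107401 -0.99993551  0.00251684 -0.02663666]
 [-0.99176509 -0.01130462 -0.12757039  0.5578579 ]
 [ 0.12759062 -0.0010834  -0.99182633  1.01810015]
 [ 0.          0.          0.          1.        ]]
```

View pics/side0.png

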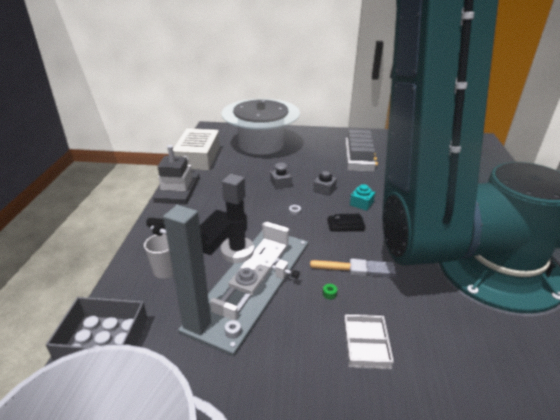

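View pics/top0.png

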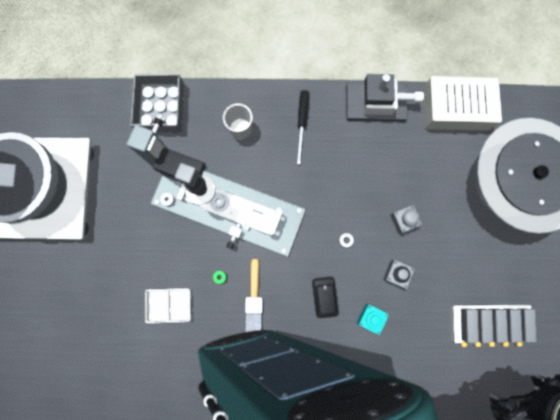

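The side view shows the shuttle with its column at (187,270), boxes at (281,176) and (325,183), and a turquoise decoy at (363,196). The top view has the shuttle around (230,212) and the boxes at (406,220) and (400,275). I'll enlarge these.

```bash
python3 - <<'E'
from h import *
t=load('top')['color'][:,:,::-1];s=load('side')['color'][:,:,::-1]
cv2.imwrite('pics/z1.png',cv2.resize(t[160:270,140:320],None,fx=4.4,fy=4.4,interpolation=cv2.INTER_CUBIC))
a=cv2.resize(t[195:345,340:440],None,fx=4,fy=4,interpolation=cv2.INTER_CUBIC)
b=cv2.resize(s[150:220,255:385],(400,215),interpolation=cv2.INTER_CUBIC)
o=np.zeros((600,800,3),np.uint8);o[:,:400]=a;o[:215,400:]=b
cv2.imwrite('pics/z2.png',o)
cv2.imwrite('pics/z3.png',cv2.resize(s[160:360,150:320],None,fx=3,fy=3,interpolation=cv2.INTER_CUBIC))
E
```

```text
(no output)
```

View pics/z1.png

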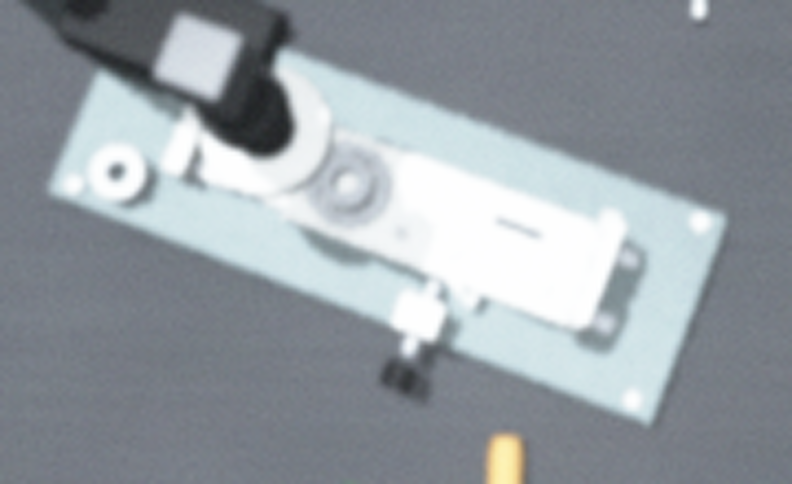

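View pics/z2.png

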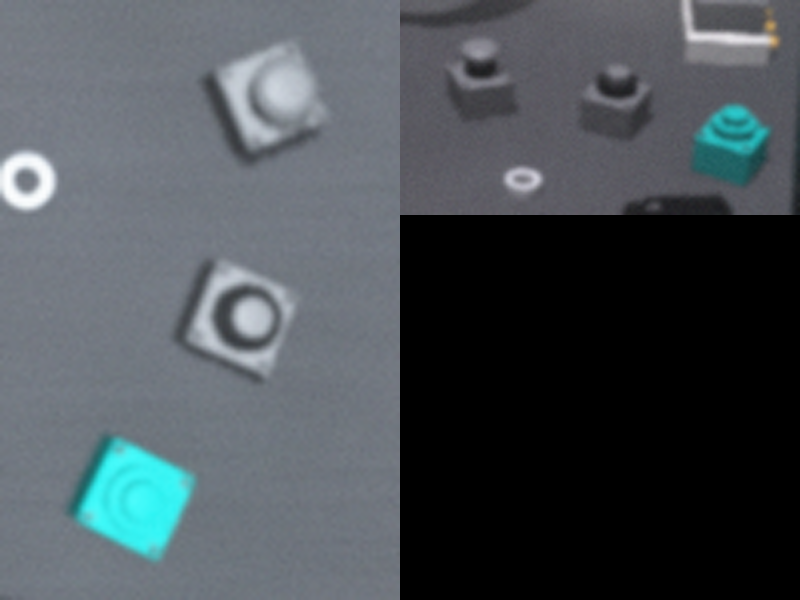

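View pics/z3.png

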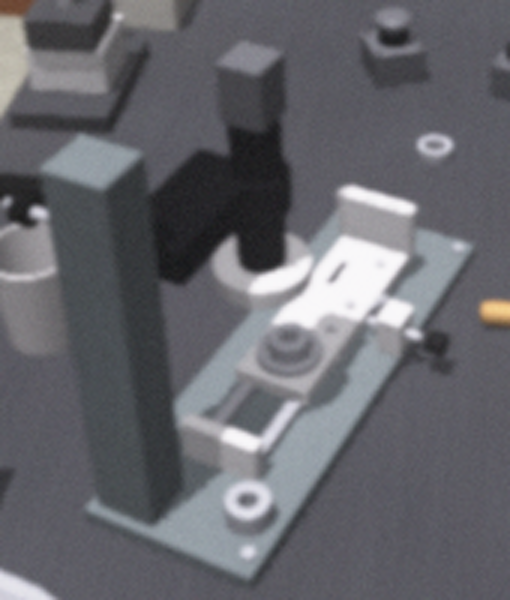

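The flat start button, a light cap in a black collar, is the box at top-view (402,274). The mushroom is at (410,217). The base corners are at about (151,204), (288,257) and (305,209), and the upright plate is at the right end near (279,221). Next I'll measure.

```bash
python3 - <<'E'
from h import *
t=load('top');s=load('side')
# base corners
T=dict(A=(288.2,256.8),B=(304.8,208.9),C=(151.4,203.6));S=dict(A=(307.3,241.7),C=(233.3,352.7),D=(179.3,329.3))
for z in (0.014,):
  PT={k:onz(t,*v,z) for k,v in T.items()};PS={k:onz(s,*v,z) for k,v in S.items()}
  print('T',PT);print('S',PS)
# triangulate
def tri(a,b):
    o1,d1=ray(t,*a);o2,d2=ray(s,*b);M=np.array([d1,-d2]).T;k=np.linalg.lstsq(M,o2-o1,rcond=None)[0];p,q=o1+k[0]*d1,o2+k[1]*d2;return (p+q)/2,np.linalg.norm(p-q)
for k in 'AC':print('tri',k,tri(T[k],S[k]))
# base mask in top
c=t['color'];hsv=cv2.cvtColor(c,cv2.COLOR_RGB2HSV)
print('base hsv',hsv[228,265],hsv[240,270],hsv[205,290],'table',hsv[260,330])
print('start cap',hsv[274,402])
# button z by depth
for n,(u,v) in dict(start=(402.5,274.5),stop=(410.5,217.5),turq=(375,320)).items(): print(n,dep(t,u,v))
for n,(u,v) in dict(start=(325,177),stop=(281,167)).items(): print('side',n,dep(s,u,v))
# plate top
for u,v in [(279,209),(276,222),(273,234)]: print('plate',hsv[v,u],dep(t,u,v))
E
```

```text
T {'A': array([ 0.45974657, -0.04616791,  0.014     ]), 'B': array([ 0.5827497 , -0.08778527,  0.014     ]), 'C': array([0.59216103, 0.30809508, 0.014     ])}
S {'A': array([ 0.4649798 , -0.04022691,  0.014     ]), 'C': array([0.59452353, 0.31252322, 0.014     ]), 'D': array([0.71298503, 0.26777015, 0.014     ])}
tri A (array([ 0.46244206, -0.04637398,  0.0089437 ]), np.float64(0.005048377354178426))
tri C (array([0.59407172, 0.30949581, 0.00973906]), np.float64(0.0024462251937317943))
base hsv [  0   0 254] [ 95  22 231] [ 99  27 225] table [108  26 128]
start cap [108  18 212]
start [ 0.41803657 -0.32140016  0.06375518]
stop [ 0.55607526 -0.34224208  0.07131455]
turq [ 0.30964585 -0.2534366   0.06217981]
side start [ 0.42209608 -0.3114858   0.05277765]
side stop [ 0.55825202 -0.32819165  0.07060278]
plate [ 90   2 252] [ 0.57243927 -0.02141556  0.07669707]
plate [ 90   1 254] [ 0.54074988 -0.01454302  0.07666607]
plate [107  12 188] [ 0.51184382 -0.00767546  0.07511394]
```

```bash
python3 - <<'E'
from h import *
t=load('top');c=t['color'];hsv=cv2.cvtColor(c,cv2.COLOR_RGB2HSV)
m=((hsv[...,2]>180)).astype(np.uint8);m[:160]=0;m[:,:140]=0;m[262:]=0;m[:,320:]=0
m=cv2.morphologyEx(m,cv2.MORPH_OPEN,np.ones((3,3)))
n,l,st,ce=cv2.connectedComponentsWithStats(m);i=1+np.argmax(st[1:,4]);print(st[i])
m=(l==i).astype(np.uint8)
ct=max(cv2.findContours(m,cv2.RETR_EXTERNAL,cv2.CHAIN_APPROX_NONE)[0],key=len)[:,0,:]
P=np.array([onz(t,u,v,.014)[:2] for u,v in ct])
o=c[:,:,::-1].copy();cv2.drawContours(o,[ct[:,None]],-1,(0,0,255),1)
cv2.imwrite('pics/m1.png',cv2.resize(o[150:270,130:330],None,fx=4,fy=4,interpolation=cv2.INTER_NEAREST))
a=np.deg2rad(20.2);
A=np.array([.461,-.045]);
for it in range(4):
    y=np.array([np.sin(a),np.cos(a)]);x=np.array([np.cos(a),-np.sin(a)])
    q=np.c_[(P-A)@x,(P-A)@y]
    # near long edge
    out=[]
    e=q[(abs(q[:,0])<.006)&(q[:,1]>.02)&(q[:,1]<.36)]
    f=np.polyfit(e[:,1],e[:,0],1);
    e2=q[(abs(q[:,0]-.13)<.006)&(q[:,1]>.02)&(q[:,1]<.36)]
    f2=np.polyfit(e2[:,1],e2[:,0],1)
    e3=q[(abs(q[:,1])<.006)&(q[:,0]>.015)&(q[:,0]<.115)]
    f3=np.polyfit(e3[:,0],e3[:,1],1)
    e4=q[(abs(q[:,1]-.38)<.008)&(q[:,0]>.015)&(q[:,0]<.115)]
    print('deg',np.rad2deg(a),len(e),f,len(e2),f2,len(e3),f3,len(e4),e4[:,1].mean() if len(e4) else 0)
    da=(np.arctan(f[0])*len(e)+np.arctan(f2[0])*len(e2)-np.arctan(f3[0])*len(e3))/(len(e)+len(e2)+len(e3))
    cx=(f[1]+f[0]*.19+f2[1]+f2[0]*.19)/2-.065
    cy=f3[1]+f3[0]*.065
    A=A+cx*x+cy*y; a+=da
y=np.array([np.sin(a),np.cos(a)]);x=np.array([np.cos(a),-np.sin(a)])
O=A+.065*x+.160*y
print('A',A,'deg',np.rad2deg(a),'origin',O)
for n,p,z in [('push',-.108*y,.06),('nest',.05*y,.036),('lens',.08*y,.132)]:
    print(n,O+p,[proj(load(k),[*(O+p),z]) for k in('top','side')])
for n,p,z in [('plateL',-.108*y-.03*x,.08),('plateR',-.108*y+.03*x,.08),('plateLb',-.094*y-.03*x,.08),('plateRb',-.094*y+.03*x,.08)]:
    print(n,O+p,[np.round(proj(load(k),[*(O+p),z]),1) for k in('top','side')])
E
```

```text
[ 152  172  152   84 6069]
deg 20.2 121 [0.00431504 0.00066885] 94 [0.00316048 0.12828062] 37 [0.00836644 0.00223036] 24 0.3788778091297665
deg 20.31587611337774 121 [0.00192343 0.00067157] 94 [0.00113828 0.12810389] 37 [ 0.01038787 -0.00054221] 23 0.3764379704178033
deg 20.30573474900373 121 [0.00258694 0.00080113] 94 [0.00131526 0.12842548] 37 [ 0.01021095 -0.00067856] 23 0.37629678326313415
deg 20.319117719001472 121 [0.00235341 0.00081707] 94 [0.00108171 0.12844141] 37 [ 0.01044442 -0.00066387] 23 0.3763224251142621
A [ 0.46181963 -0.04220284] deg 20.319120614704588 origin [0.57833466 0.0852697 ]
push [ 0.54083181 -0.0160098 ] [(np.float64(276.6225749096728), np.float64(222.76307315015816)), (np.float64(277.24780997843084), np.float64(231.3890570093896))]
nest [0.59569709 0.13215835] [(np.float64(218.13467459324804), np.float64(201.55964408209417)), (np.float64(246.64068261926067), np.float64(278.50628996647356))]
lens [0.60611455 0.16029155] [(np.float64(200.24744140828088), np.float64(190.11338315866735)), (np.float64(237.92512243906063), np.float64(253.4383114302232))]
plateL [ 0.51269861 -0.00559234] [array([272.1, 233.5]), array([288.4, 228.1])]
plateR [ 0.568965   -0.02642726] [array([281.1, 210.3]), array([266.4, 221.7])]
plateLb [0.51756009 0.00753649] [array([266.6, 231.4]), array([286. , 231.3])]
plateRb [ 0.57382648 -0.01329843] [array([275.6, 208.2]), array([263.8, 224.8])]
```

View pics/m1.png

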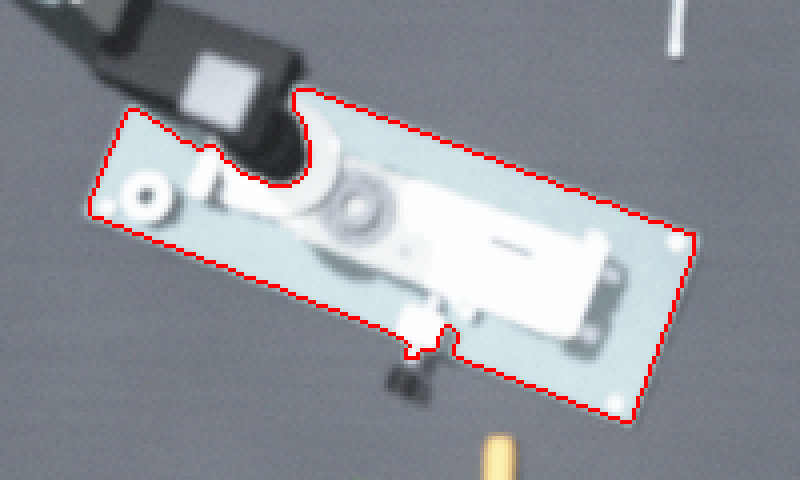

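```bash
cat >> h.py <<'E'
def tri(t,s,a,b):
    o1,d1=ray(t,*a);o2,d2=ray(s,*b);M=np.array([d1,-d2]).T;k=np.linalg.lstsq(M,o2-o1,rcond=None)[0];p,q=o1+k[0]*d1,o2+k[1]*d2;return (p+q)/2,np.linalg.norm(p-q)
from scipy.spatial.transform import Rotation as R
a=np.deg2rad(20.32);BY=np.array([np.sin(a),np.cos(a),0]);BX=np.array([np.cos(a),-np.sin(a),0]);BO=np.array([.5783,.0853,0])
def tool():
    s=monitor.get_state();return s['ee_pos'],R.from_rotvec(s['ee_rot'])
def togo(P):
    p,r=tool();return np.round(r.inv().apply(np.array(P)-p)*1e3,1)
def yaw():
    p,r=tool();M=r.as_matrix();return np.rad2deg(np.arctan2(M[1,0],M[0,0])), M[:,2]
E
python3 - <<'E'
from h import *
t=load('top');s=load('side')
print(yaw(), 'need',90-20.32)
# cap centroid in top
g=cv2.cvtColor(t['color'],cv2.COLOR_RGB2GRAY)[255:295,382:420]
print(g[8:32:1,10:32])
gs=cv2.cvtColor(s['color'],cv2.COLOR_RGB2GRAY)[165:200,310:345]
cv2.imwrite('pics/b.png',np.hstack([cv2.resize(cv2.normalize(g,None,0,255,cv2.NORM_MINMAX),(400,420),interpolation=cv2.INTER_CUBIC),cv2.resize(cv2.normalize(gs,None,0,255,cv2.NORM_MINMAX),(400,420),interpolation=cv2.INTER_CUBIC)]))
print(tri(t,s,(402.5,274.5),(325.5,172.7)),onz(t,402.5,274.5,.062),onz(s,325.5,172.7,.062))
E
```

```text
(np.float64(22.278778123123516), array([-2.46542596e-04,  9.21010189e-04, -9.99999545e-01])) need 69.68
[[106 143 166 169 173 187 194 196 189 174 165 150 136 125 122 120 115 117
  119 116 117 116]
 [127 166 187 191 191 194 197 194 190 182 177 172 161 152 143 129 121 118
  118 119 117 118]
 [145 183 198 199 198 195 187 177 164 157 157 166 169 163 161 154 140 131
  123 117 118 116]
 [159 188 200 195 181 165 145 129 116 105 113 127 131 144 160 171 166 158
  145 129 124 119]
 [175 192 187 167 141 116  95  84  77  72  82  88  92 105 131 156 177 180
  171 150 135 127]
 [184 190 164 125  96  79  68  69  72  81  91  91  90  86  94 128 163 186
  180 157 141 134]
 [185 174 132  91  71  65  71  82 108 125 140 140 128 112  94 101 137 172
  178 159 146 137]
 [186 157 108  75  66  69  87 120 149 170 178 179 169 153 123 103 112 147
  167 167 154 145]
 [182 141  88  69  65  77 111 156 187 195 196 194 189 176 158 126  98 122
  162 175 174 152]
 [173 125  83  67  68  81 131 179 202 204 200 199 194 188 177 148 108 109
  149 179 174 147]
 [159 112  75  68  70  93 144 187 208 207 203 200 196 191 183 164 
[... 696 characters left out ...]
142 117  90  79  73  69  70  73  76  92 113 139 160 154
  130 121 117 115]
 [147 171 177 181 177 161 145 123 118 111 110 116 121 139 155 172 169 140
  122 121 120 116]
 [106 122 144 160 170 177 173 169 169 169 167 169 171 176 187 188 166 133
  119 119 121 116]
 [ 88  93 104 115 133 155 168 180 187 191 194 191 189 186 187 180 157 126
  117 119 117 117]
 [103 101  93  86  92 110 129 148 168 183 189 190 177 167 169 167 147 124
  120 119 118 122]
 [118 114 104  97  85  88  93 104 125 142 159 169 165 155 155 154 138 121
  120 115 119 119]]
(array([ 0.41961293, -0.32204497,  0.06183554]), np.float64(0.0031773341885025608)) [ 0.41802687 -0.32192154  0.062     ] [ 0.42121095 -0.32184374  0.062     ]
```

View pics/b.png

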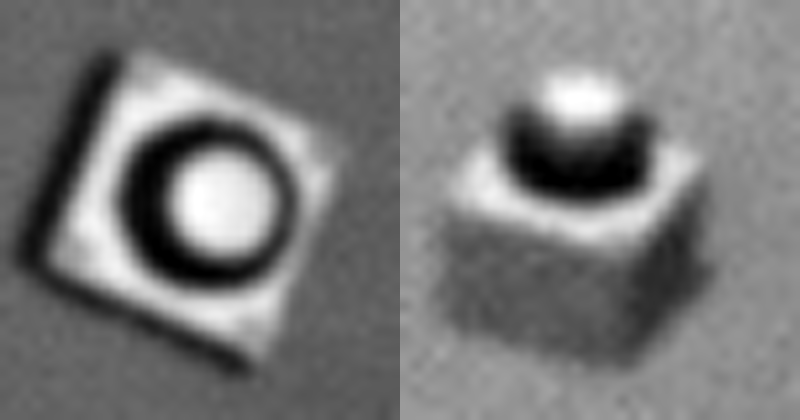

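Start cap: triangulated at (0.420, -0.322, 0.062), which agrees with the text's height. The predicted plate edges match the pictures in both views. Now I'll turn the tool so its x lies along the base's y, and shut the fingers.

Call:
{"method": "play_rows", "body": {"steps": [0,0,0,0,0,-7.9,0,0,0,0,0,-7.9,0,0,0,0,0,-7.9,0,0,0,0,0,-7.9,0,0,0,0,0,-7.9,0,0,0,0,0,-7.9,0,0,0,0,0,0], "grip": 0, "squeeze": 40}}

```text
t: 0.98
ee_pos: [0.199, -0.4857, 0.2311]
ee_rot: [-2.579, -1.793, -0.0]
contact_force: [-0.8, 0.4, 0.2]
opening: -0.003
```

```bash
python3 - <<'E'
from h import *
print(yaw(),tool()[0],monitor.get_state()['joints'],monitor.get_state()['opening'])
print(togo(BO-.165*BY+[0,0,.231]),togo(BO-.165*BY+[0,0,.05]))
E
```

```text
(np.float64(69.62843047009169), array([-1.21131553e-04,  4.87602970e-04, -9.99999874e-01])) [ 0.19896811 -0.48569167  0.2310534 ] [-1.33731793e+00  2.63292771e-01 -4.86400471e-02  1.25936591e+00
 -5.03169847e-06  5.89029299e-01] -0.003231269393054136
[5.023e+02 1.570e+02 2.000e-01] [502.3 157.  181.2]
```

Call:
{"method": "play_rows", "body": {"steps": [20,6,0,0,0,0,32,10,0,0,0,0,35,11,0,0,0,0,35,11,0,0,0,0,35,11,0,0,0,0,35,11,0,0,0,0,35,11,0,0,0,0,35,11,0,0,0,0]}}

```text
t: 1.98
ee_pos: [0.3675, -0.2665, 0.2313]
ee_rot: [2.581, 1.792, 0.0]
contact_force: [0.8, -1.0, -1.1]
opening: -0.001
```

Call:
{"method": "play_rows", "body": {"steps": [35,11,0,0,0,0,35,11,0,0,0,0,35,11,0,0,0,0,35,11,0,0,0,0,35,11,0,0,0,0,35,11,0,0,0,0,20,8,0,0,0,0,0,0,0,0,0,0]}}

```text
t: 2.98
ee_pos: [0.5163, -0.0769, 0.2311]
ee_rot: [-2.578, -1.795, 0.0]
contact_force: [-0.1, 0.2, -0.4]
opening: -0.003
```

```bash
python3 - <<'E'
from h import *
print(yaw(),tool()[0])
print(togo(BO-.165*BY+[0,0,.05]))
E
```

```text
(np.float64(69.69629482167166), array([-4.23795854e-04,  3.22661309e-04, -9.99999858e-01])) [ 0.51626737 -0.07686976  0.23106576]
[  8.6   2.  181.1]
```

Call:
{"method": "play_rows", "body": {"steps": [0,2,25,0,0,0,0,0,35,0,0,0,0,0,40,0,0,0,0,0,40,0,0,0,0,0,30,0,0,0,0,0,11,0,0,0,0,0,0,0,0,0]}}

```text
t: 3.85
ee_pos: [0.5177, -0.0794, 0.0505]
ee_rot: [-2.579, -1.793, 0.0]
contact_force: [-0.3, 0.0, 0.3]
opening: 0.001
```

```bash
python3 - <<'E'
from h import *
print(yaw(),tool()[0],togo(BO-.108*BY+[0,0,.05]))
cap('top','top1.png');cap('side','side1.png')
t=load('top')['color'][:,:,::-1];s=load('side')['color'][:,:,::-1]
o=np.zeros((560,800,3),np.uint8)
o[:,:400]=cv2.resize(t[160:300,200:300],None,fx=4,fy=4,interpolation=cv2.INTER_CUBIC);o[:,400:]=cv2.resize(s[160:300,220:320],None,fx=4,fy=4,interpolation=cv2.INTER_CUBIC)
cv2.imwrite('pics/z4.png',o)
E
```

```text
(np.float64(69.62789705494556), array([-4.30130452e-04,  9.51080859e-05, -9.99999903e-01])) [ 0.51769034 -0.07941503  0.05051632] [67.5 -0.4  0.5]
```

View pics/z4.png

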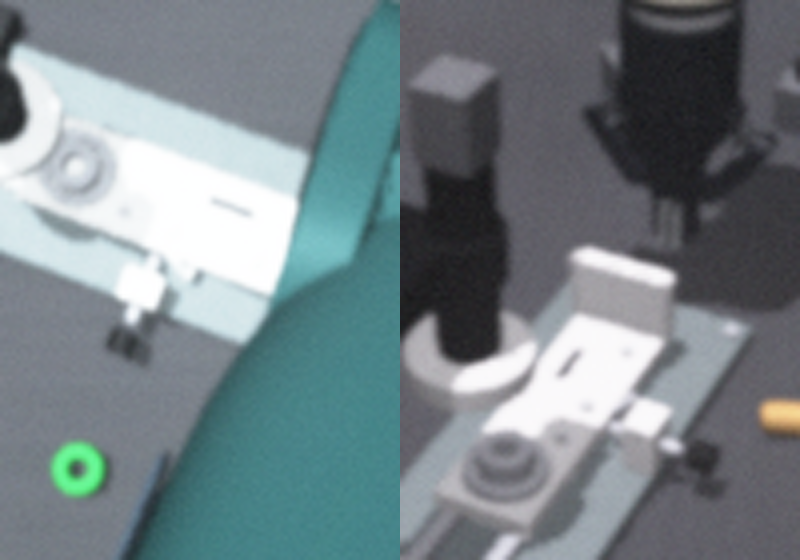

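The side view shows the shut fingers upright behind the plate (fingers near crop (665,220), plate at (622,290)), centred on it, with free room in between. I'll approach and feel for contact.

Call:
{"method": "play_rows", "body": {"steps": [12,0,0,0,0,0,16,0,0,0,0,0,12,0,0,0,0,0,5,0,0,0,0,0,3,0,0,0,0,0,0,0,0,0,0,0]}}

```text
t: 4.7
ee_pos: [0.5347, -0.0343, 0.0503]
ee_rot: [-2.578, -1.795, 0.0]
contact_force: [-0.6, -0.0, 0.5]
opening: -0.002
```

Call:
{"method": "play_rows", "body": {"steps": [3,0,0,0,0,0,3,0,0,0,0,0,0,0,0,0,0,0]}}

```text
t: 5.08
ee_pos: [0.5369, -0.0286, 0.0503]
ee_rot: [-2.578, -1.795, 0.0]
contact_force: [0.5, -0.4, 0.2]
opening: -0.001
```

Call:
{"method": "play_rows", "body": {"steps": [3,0,0,0,0,0,3,0,0,0,0,0,0,0,0,0,0,0]}}

```text
t: 5.45
ee_pos: [0.5389, -0.023, 0.0503]
ee_rot: [2.578, 1.795, -0.0]
contact_force: [-1.7, -3.7, 1.1]
opening: -0.002
```

Contact registers at about 4 N, where predicted. Now I'll push in small rows.

Call:
{"method": "play_rows", "body": {"steps": [4,0,0,0,0,0,5,0,0,0,0,0,5,0,0,0,0,0,5,0,0,0,0,0,5,0,0,0,0,0,4,0,0,0,0,0,0,0,0,0,0,0]}}

```text
t: 6.32
ee_pos: [0.5485, 0.003, 0.0503]
ee_rot: [2.578, 1.794, -0.001]
contact_force: [-1.9, -6.6, 2.0]
opening: 0.001
```

Call:
{"method": "play_rows", "body": {"steps": [4,0,0,0,0,0,4,0,0,0,0,0,3,0,0,0,0,0,0,0,0,0,0,0]}}

```text
t: 6.82
ee_pos: [0.5523, 0.0131, 0.0503]
ee_rot: [2.578, 1.794, -0.002]
contact_force: [-3.3, -7.9, 1.6]
opening: 0.002
```

```bash
python3 - <<'E'
from h import *
print(yaw(),tool()[0],togo(BO-.108*BY+[0,0,.05]))
cap('top','top2.png');cap('side','side2.png')
t=load('top')['color'][:,:,::-1];s=load('side')['color'][:,:,::-1]
o=np.zeros((560,800,3),np.uint8)
o[:,:400]=cv2.resize(t[160:300,180:280],None,fx=4,fy=4,interpolation=cv2.INTER_CUBIC);o[:,400:]=cv2.resize(s[180:320,210:310],None,fx=4,fy=4,interpolation=cv2.INTER_CUBIC)
cv2.imwrite('pics/z5.png',o)
E
```

```text
(np.float64(69.66072403180875), array([-4.58625992e-04, -1.29393600e-03, -9.99999058e-01])) [0.55227248 0.01306045 0.05029231] [-31.2  -0.7   0.3]
```

View pics/z5.png

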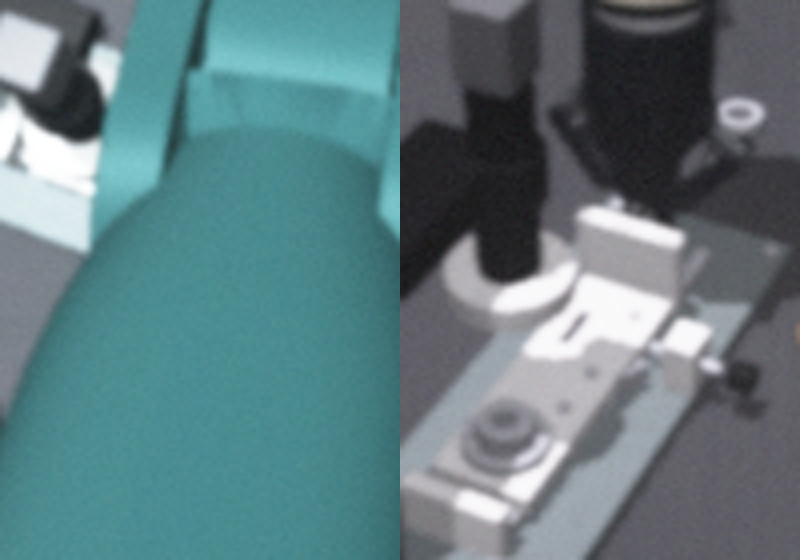

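```bash
python3 - <<'E'
from h import *
s=load('side')
for u,v in [(254.75,232.25),(281,238.3)]:
    p=onz(s,u,v,.08)-BO;print(p@BX,p@BY)
for d in (.03,.035,.04,.045): print(d,[np.round(proj(s,BO+BX*x+BY*(-.094+d)+[0,0,.08]),1) for x in(.03,-.03)],[np.round((np.array(proj(s,BO+BX*x+BY*(-.108+d)+[0,0,.08]))-[210,180])*4+[400,0],0) for x in(.03,-.03)])
E
```

```text
0.03582910546397945 -0.057578136342559046
-0.030685217699155797 -0.06409354618938178
0.03 [array([258.2, 231.4]), array([280.7, 238.2])] [array([603., 193.]), array([693., 220.])]
0.035 [array([257.2, 232.6]), array([279.8, 239.4])] [array([600., 198.]), array([689., 224.])]
0.04 [array([256.2, 233.7]), array([278.9, 240.6])] [array([596., 202.]), array([686., 229.])]
0.045 [array([255.2, 234.9]), array([278. , 241.8])] [array([592., 207.]), array([682., 234.])]
```

Travel is estimated at 39–42 mm from the finger position and contact point, past 31 mm and short of the end stop. Retreating gently.

Call:
{"method": "play_rows", "body": {"steps": [-2,0,0,0,0,0,-2,0,0,0,0,0,-2,0,0,0,0,0,-2,0,0,0,0,0,-2,0,0,0,0,0,-2,0,0,0,0,0,-2,0,0,0,0,0,-2,0,0,0,0,0]}}

```text
t: 7.92
ee_pos: [0.5469, -0.0014, 0.0503]
ee_rot: [-2.578, -1.794, -0.001]
contact_force: [-0.3, 1.2, 0.9]
opening: -0.003
```

Call:
{"method": "play_rows", "body": {"steps": [-3,0,0,0,0,0,-6,0,0,0,0,0,-12,0,0,0,0,0,-16,0,0,0,0,0,-16,0,0,0,0,0,-8,0,0,0,0,0,0,0,0,0,0,0]}}

```text
t: 8.8
ee_pos: [0.5256, -0.0593, 0.0503]
ee_rot: [2.579, 1.793, 0.0]
contact_force: [0.1, 0.4, 0.3]
opening: -0.003
```

```bash
python3 - <<'E'
from h import *
print(yaw(),tool()[0],togo(BO-.108*BY+[0,0,.05]))
cap('top','top3.png');cap('side','side3.png')
t=load('top')['color'][:,:,::-1];s=load('side')['color'][:,:,::-1]
o=np.zeros((560,800,3),np.uint8)
o[:,:400]=cv2.resize(t[160:300,180:280],None,fx=4,fy=4,interpolation=cv2.INTER_CUBIC);o[:,400:]=cv2.resize(s[180:320,210:310],None,fx=4,fy=4,interpolation=cv2.INTER_CUBIC)
cv2.imwrite('pics/z6.png',o)
S=load('side')
for d in (0,.025,.03,.035,): print(d,[np.round((np.array(proj(S,BO+BX*x+BY*(-.094+d)+[0,0,.08]))-[210,180])*4+[400,0],0) for x in(.03,-.03)],(np.array(proj(S,BO+BY*(.05+d)+[0,0,.056]))-[210,180])*4+[400,0])
E
```

```text
(np.float64(69.6134031809034), array([ 1.04514789e-04,  3.13191414e-05, -9.99999994e-01])) [ 0.52556109 -0.05934192  0.05033568] [46.  -0.8  0.3]
0 [array([615., 179.]), array([704., 205.])] [545.36138431 367.50700722]
0.025 [array([596., 201.]), array([686., 228.])] [522.87287738 396.02916792]
0.03 [array([593., 206.]), array([683., 233.])] [518.26431194 401.87434005]
0.035 [array([589., 210.]), array([679., 238.])] [513.61771017 407.76779986]
```

View pics/z6.png

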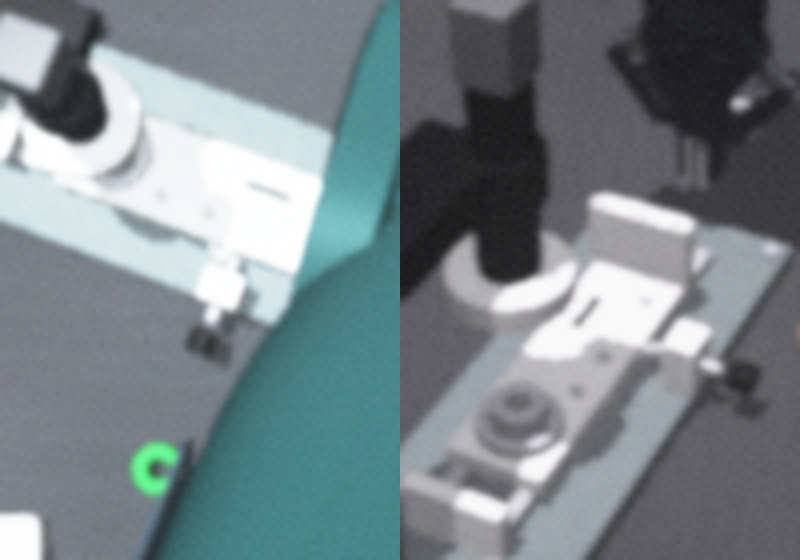

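Latched. In the side view the bush stands in its nest at crop (520,400), where a travel of 30 mm predicts (518,402), and home would be (545,368). Now I'll rise and go to the start button.

Call:
{"method": "play_rows", "body": {"steps": [0,0,-20,0,0,0,0,0,-35,0,0,0,0,0,-35,0,0,0,0,0,-30,0,0,0,0,0,0,0,0,0]}}

```text
t: 9.52
ee_pos: [0.5269, -0.0585, 0.1721]
ee_rot: [2.576, 1.794, 0.004]
contact_force: [0.0, -0.6, -1.2]
opening: -0.004
```

```bash
python3 - <<'E'
from h import *
print(tool()[0],togo([.420,-.322,.170]))
E
```

```text
[ 0.52686083 -0.05848673  0.17211961] [-284.2   -8.9    2. ]
```

Call:
{"method": "play_rows", "body": {"steps": [-20,-1,0,0,0,0,-40,-1,0,0,0,0,-48,-1,0,0,0,0,-48,-1,0,0,0,0,-48,-1,0,0,0,0,-45,-2,0,0,0,0,-33,-2,0,0,0,0,0,0,0,0,0,0]}}

```text
t: 10.52
ee_pos: [0.4185, -0.3213, 0.1692]
ee_rot: [-2.58, -1.791, 0.0]
contact_force: [0.8, 1.1, -0.4]
opening: 0.001
```

```bash
python3 - <<'E'
from h import *
print(tool()[0],yaw(),togo([.420,-.322,.070]))
cap('top','top4.png');cap('side','side4.png')
t=load('top')['color'][:,:,::-1];s=load('side')['color'][:,:,::-1]
o=np.zeros((600,800,3),np.uint8)
o[:,:400]=cv2.resize(t[160:310,180:280],None,fx=4,fy=4,interpolation=cv2.INTER_CUBIC);o[:,400:]=cv2.resize(s[80:230,270:370],None,fx=4,fy=4,interpolation=cv2.INTER_CUBIC)
cv2.imwrite('pics/z7.png',o)
E
```

```text
[ 0.41851066 -0.32125567  0.1691564 ] (np.float64(69.54397772093157), array([-9.46713949e-04,  8.32556249e-04, -9.99999205e-01])) [-0.2  1.8 99.2]
```

View pics/z7.png

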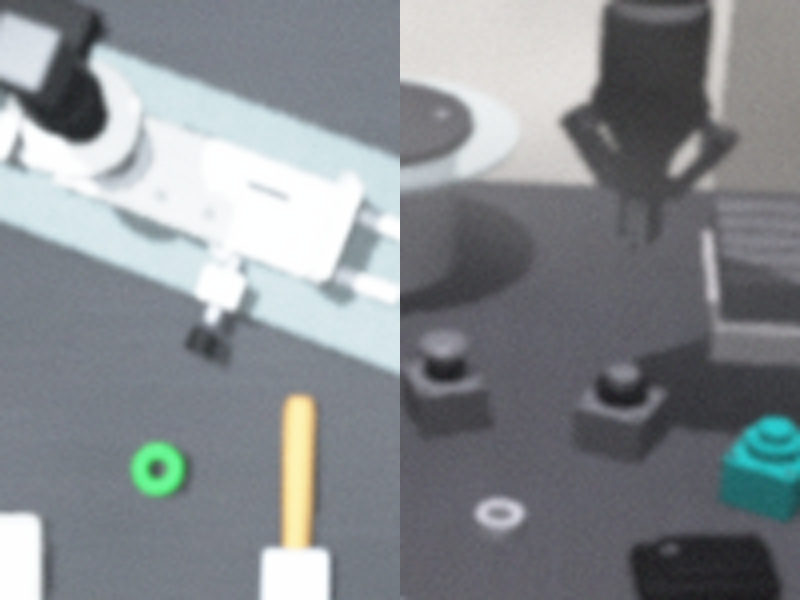

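The shuttle is still latched in the top view and the fingers are above the start box. Descending with force checks.

Call:
{"method": "play_rows", "body": {"steps": [0,2,20,0,0,0,0,0,30,0,0,0,0,0,25,0,0,0,0,0,15,0,0,0,0,0,5,0,0,0,0,0,0,0,0,0]}}

```text
t: 11.38
ee_pos: [0.4215, -0.3201, 0.0753]
ee_rot: [-2.577, -1.796, -0.0]
contact_force: [0.1, 0.8, 0.9]
opening: 0.001
```

Call:
{"method": "play_rows", "body": {"steps": [0,0,3,0,0,0,0,0,3,0,0,0,0,0,3,0,0,0,0,0,0,0,0,0]}}

```text
t: 11.88
ee_pos: [0.4211, -0.3206, 0.0661]
ee_rot: [-2.578, -1.794, 0.0]
contact_force: [-0.2, 0.1, -0.4]
opening: 0.001
```

```bash
python3 - <<'E'
from h import *
print(tool()[0],monitor.get_state()['contact_force'],togo([.420,-.322,.056]))
cap('side','side5.png')
s=load('side')['color'][:,:,::-1]
cv2.imwrite('pics/z8.png',cv2.resize(s[130:210,270:370],None,fx=6,fy=6,interpolation=cv2.INTER_CUBIC))
E
```

```text
[ 0.42107496 -0.32064607  0.06609851] [-0.15074529  0.09432181 -0.44321529] [-1.6 -0.5 10.1]
```

View pics/z8.png

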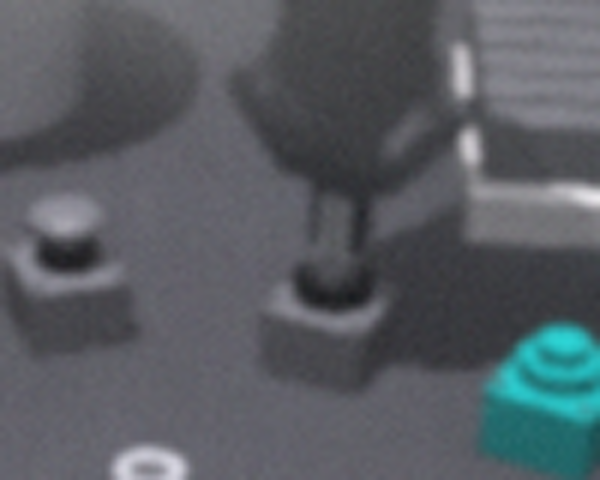

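The fingertips sit centred just above the start cap, around crop (340,250). Pressing.

Call:
{"method": "play_rows", "body": {"steps": [-1,0,3,0,0,0,0,0,2,0,0,0,0,0,2,0,0,0,0,0,0,0,0,0]}}

```text
t: 12.42
ee_pos: [0.4209, -0.3218, 0.0593]
ee_rot: [2.578, 1.794, -0.0]
contact_force: [-1.0, -0.8, 2.2]
opening: -0.002
```

Call:
{"method": "play_rows", "body": {"steps": [0,0,1,0,0,0,0,0,1,0,0,0,0,0,0,0,0,0]}}

```text
t: 12.8
ee_pos: [0.4209, -0.3218, 0.0573]
ee_rot: [2.578, 1.794, -0.0]
contact_force: [-1.8, -1.8, 4.9]
opening: -0.002
```

Call:
{"method": "play_rows", "body": {"steps": [0,0,1,0,0,0,0,0,0,0,0,0]}}

```text
t: 13.05
ee_pos: [0.4209, -0.3218, 0.0563]
ee_rot: [2.578, 1.794, -0.0]
contact_force: [-1.7, -1.5, 5.7]
opening: -0.002
```

Call:
{"method": "play_rows", "body": {"steps": [0,0,1,0,0,0,0,0,0,0,0,0]}}

```text
t: 13.3
ee_pos: [0.4209, -0.3218, 0.0559]
ee_rot: [2.578, 1.794, -0.0]
contact_force: [-3.4, -0.4, 15.0]
opening: -0.003
```

The button bottomed at z = 0.056 with 15 N, a clear end stop. Releasing upwards.

Call:
{"method": "play_rows", "body": {"steps": [0,0,-3,0,0,0,0,0,-4,0,0,0,0,0,-8,0,0,0,0,0,-20,0,0,0,0,0,-35,0,0,0,0,0,-35,0,0,0,0,0,-20,0,0,0,0,0,0,0,0,0]}}

```text
t: 14.3
ee_pos: [0.4213, -0.3219, 0.1815]
ee_rot: [2.577, 1.794, 0.001]
contact_force: [0.0, -0.1, -0.9]
opening: -0.002
```

```bash
python3 - <<'E'
from h import *
st=monitor.get_state();print(st['t'],tool()[0],st['contact_force'])
cap('top','top6.png');cap('side','side6.png')
t=load('top')['color'][:,:,::-1];s=load('side')['color'][:,:,::-1]
o=np.zeros((600,800,3),np.uint8)
o[:,:400]=cv2.resize(t[160:310,180:280],None,fx=4,fy=4,interpolation=cv2.INTER_CUBIC);o[:,400:]=cv2.resize(s[150:300,210:310],None,fx=4,fy=4,interpolation=cv2.INTER_CUBIC)
cv2.imwrite('pics/z9.png',o)
T=load('top');S=load('side')
for d in (0,.03): print(d,[np.round((np.array(proj(T,BO+BX*x+BY*(-.108+d)+[0,0,.08]))-[180,160])*4,0) for x in(.03,-.03)],np.round((np.array(proj(S,BO+BY*(.05+d)+[0,0,.056]))-[210,150])*4+[400,0]))
print('cap side depth',dep(S,325.3,172.7), dep(load('side'),325,173))
E
```

```text
14.3 [ 0.42130161 -0.32189223  0.181482  ] [ 0.01297254 -0.12028987 -0.92860355]
0 [array([404., 201.]), array([368., 294.])] [545. 488.]
0.03 [array([358., 183.]), array([322., 276.])] [518. 522.]
cap side depth [ 0.42186843 -0.32054462  0.06269146] [ 0.42272721 -0.31994692  0.06193049]
```

View pics/z9.png

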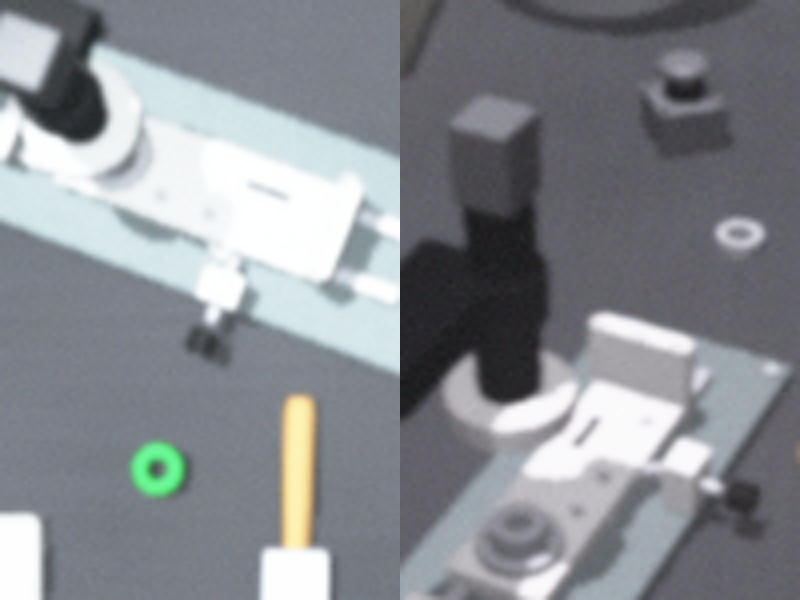

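View pics/side6.png

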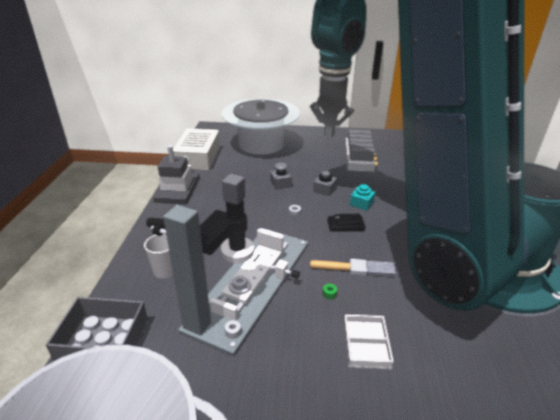

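The plate top edge in the top view lies on the 30 mm prediction ((358,183) to (322,276)). The bush is in its nest, the start cap is back up at z ≈ 0.062, and nothing else has moved. Handing in.

```bash
python3 - <<'E'
from h import *
print(robot.hand_in())
E
```

```text
the job is handed in; nothing more can be done
None
```

I pushed the shuttle's plate with the shut fingertips to about 39–43 mm of travel, at roughly 8 N. I then backed off slowly, and the slide came to rest against its pin. After that I pressed the start button to its end stop (TCP at z = 0.056, 15 N) and let it come up. I handed the job in at about 14.4 s.

**Last checks:**
- **Slide:** the plate edge and the bush matched the 30 mm prediction to within about 2 mm in both views.
- **Bush:** it stands in its nest.
- **Start cap:** it read back at z ≈ 0.062–0.063, its height when up.
- **Other things:** the stop button and the loose things looked unmoved in the pictures, and the robot was clear of everything.

**Disagreement:** while the slide was fully pushed, the side-view plate corners gave a scattered travel of about 30–37 mm. The bush position (about 43 mm) and the finger position (39–42 mm) both read higher, and the latch held afterwards, so I relied on those.

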